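# Finish the Advent candle row

## Task

Finish the Advent candle holder, whose wells are numbered by one to four brass studs; its two lowest candles already stand in wells one and two. First stand the middle-height loose pillar candle upright in the well with three studs, then the tallest loose candle in the well with four studs, setting each down on the well's floor rather than dropping it, so that the row rises like stairs. Leave the burnt-down stub, the clay dish, the pine cone and the wooden star where they are.

Things in the scene. Friction and masses are not known exactly. Their poses are not given: they have to be found in the camera images.
- holder: Dark brown wooden block, fixed, 116 (x) x 316 (y) x 30 mm high, origin at the centre of its underside. Four round wells, 60 mm wide, 20 deep, in a row along y: wells one to four at y = +114, +38, -38, -114 mm. On the +x rim beside each are 1 to 4 brass studs, 11 mm wide, 3 high. Wells one and two hold fixed red candles 40 mm thick, tops 60 and 80 mm above the table (plus 9 mm wicks, look only).
- well3 (a point): Centre of the floor of the empty well with three studs, 10 mm above the table, 20 mm below the block's top; axes as the holder's.
- well4 (a point): Centre of the floor of the empty well with four studs (the end of the row), 10 mm above the table, 20 mm below the block's top; axes as the holder's.
- middle_candle: Loose red pillar candle, a plain upright cylinder 40 mm in diameter and 95 mm high (with a 9 mm wick on top, look only), about 110 g; origin at the centre of its underside, z up its axis.
- tall_candle: Loose red pillar candle, a plain upright cylinder 40 mm in diameter and 125 mm high (with a 9 mm wick on top, look only), about 145 g; origin at the centre of its underside, z up its axis.
- stub: Bystander: loose burnt-down red candle, 40 mm in diameter, only 45 mm high; origin at the centre of its underside.
- clay_dish: Bystander: loose round terracotta dish, 100 mm across the rim, 35 mm high; origin at the centre of its underside.
- pine_cone: Bystander: loose brown pine cone standing on its base, 52 mm across, 56 mm high; origin at the centre of its underside.
- wood_star: Bystander: loose flat plywood star, about 94 mm across, 8 mm thick; origin at the centre of its underside.
There are look-alikes about, which are no part of the job. Leave any green look-alike of the tall_candle alone.

How it is judged:
By the outcome, as a careful person would: the job done as asked, in the order asked, and still so for the second after the job is handed in, with the robot touching nothing.
It also fails if it takes over 54 s, if anything falls off the work surface, if the arm or the gripper's body presses on something with over 40 N, if the wrist force passes 120 N, or if a joint passes its speed limit or range.

## Robot

A 6-joint arm with a two-finger parallel gripper is mounted at the origin on the work surface. World frame = base frame: x ahead of the robot, y to its left, z up, the work surface at z = 0. Lengths are in m, angles in rad, forces in N, time in s.
With the tool pointing down it reaches from about 0.35 to 0.775 m from the base axis. Payload 7.3 kg.
Tool frame: the origin (TCP) lies between the finger pads; the fingertips stand 8 mm ahead of it and the grasp point (between the pads) lies 11 mm behind it (robot.nose_length is the distance from the TCP to the fingertips, in m); z points along the fingers, y is the line along which they close (so a half turn about z gives the same grasp; the last joint's range is limited). The gripper opens to 92 mm and grips with 3 to 60 N. Pads are 19 mm wide; open, the fingers measure 130 mm over their backs; the gripper's body (75 mm by 190 mm) begins 47 mm behind the grasp point.
Start: joints at [-1.346, 0.342, 1.524, -0, 1.275, -0.146], TCP at [0.19, -0.489, 0.201] pointing down, gripper open.
Joint ranges: [-2.53, 2.53], [-0.77, 2.02], [0.04, 2.7], [-1, 4.14], [0.28, 2.66], [-3.11, 3.11]. Speed limits (rad/s): [2.57, 2.57, 3.14, 3.14, 3.14, 3.14].

## Interface

Orientations are given as [roll, pitch, yaw] about the fixed x, y, z axes, in that order (R = Rz(yaw) Ry(pitch) Rx(roll)).
In Python, from cell import robot gives the robot as it stands. The module is installed in compiled form; this text tells all that it offers.
- The arm moves only by the shell command python3 -m jog 'ROWS' [FORCE]. ROWS is JSON, a list that holds one entry, the list of rows, each a list of 5 numbers: the gripper's target within -1 to 1 (fully open at 1, half-way at 0, shut at -1), then the shift along the tool's x, y, z in m, then the turn about the tool's z in rad. A call has 1 to 5 rows; each row is the pose to reach, as a shift and turn from the pose commanded when the call began, along the tool's axes at that moment; what a row does not reach only later rows make up. A row lasts 1/12 s, in which the tool goes at most 41.7 mm and 7.16 degrees, less where a joint would pass 70% of its speed; a pose out of reach is approached as far as the arm can. A call with a gripper value outside its range is refused whole. The fingers move at their own pace and stop on an object; FORCE is the grip in N (left out, the last holds). Time passes only in rows, so rows that repeat a pose let the fingers close. It gives the time, the measured TCP pose, the force, the opening and the grip force at its end, in the units of the state.
- robot.observe(): the state, without advancing time (a new reading comes with each control period).
- robot.read_camera(name): name is "scene" or "top"; returns the picture (480x640x3 uint8, red, green, blue); there is no depth.
- robot.camera_model(name): a dict with "camera_matrix" (3x3 intrinsics, pixels), "dist_coeffs" ([k1, k2, p1, p2, k3] as OpenCV has them; the pictures are not rectified), "position" and "attitude" of the camera in the world. Camera axes: x right, y down, z forward; pixel columns grow to the right and rows downward; lengths in m; the calibration is good to about 2 mm. A picture is of the moment at which its call begins. camera_model takes no time and is no camera call.
- robot.hand_in(): hands the job in; it is judged then, once.
The state is a dict: "time": time; "qpos": joint angles; "qvel": joint speeds; "joint_efforts": joint torques, N m; "tool_pos": TCP position; "tool_rot": TCP orientation; "contact_force": force on the tool from outside, world axes, zero at the start; "torque": the same for the moment, N m; "opening": finger opening in m; "grip_force": force on a finger pad.
Only numpy, scipy, OpenCV 4.12 (cv2) and the standard library are available. Lean on these libraries where they do the work, as an engineer would, in place of code of your own. Each camera call takes 0.05 s, during which the arm holds its last target. There are 200 camera calls.

## Working session

There is one attempt and no reset: what is moved stays moved. The work goes in short steps, Python scripts to look and compute and a shell command to move; the robot and the scene stay as the last step left them, time stands still between calls to the robot, and variables do not carry over. Pictures are saved under pics/ and viewed, at most 10 in all, crops included, and the job is handed in when it is done.

```bash
mkdir -p pics
python3 - <<'E'
from cell import robot
import cv2
for n in ("scene","top"):
    im=robot.read_camera(n); cv2.imwrite(f"pics/{n}0.png",im[:,:,::-1])
    m=robot.camera_model(n); print(n,m)
s=robot.observe(); print(s)
E
```

```text
scene {'camera_matrix': array([[499.44823959,   0.        , 313.55363719],
       [  0.        , 499.44823959, 239.04736743],
       [  0.        ,   0.        ,   1.        ]]), 'dist_coeffs': array([-0.02327777,  0.        ,  0.        ,  0.        ,  0.        ]), 'position': array([ 1.07302332, -0.42869885,  0.90922976]), 'attitude': array([-2.53354684,  0.00347509,  0.92048211])}
top {'camera_matrix': array([[575.21675434,   0.        , 318.59888727],
       [  0.        , 575.21675434, 232.82958732],
       [  0.        ,   0.        ,   1.        ]]), 'dist_coeffs': array([-0.1454701,  0.       ,  0.       ,  0.       ,  0.       ]), 'position': array([ 0.49476363, -0.06266453,  1.19963093]), 'attitude': array([-3.08283379, -0.00760079, -1.5558258 ])}
{'time': 0.1, 'qpos': array([-1.34596628e+00,  3.42652185e-01,  1.52490104e+00, -3.33582478e-05,
        1.27540456e+00, -1.45983085e-01]), 'qvel': array([-5.90863620e-05, -1.93263116e-03, -7.12223484e-04,  4.27554313e-04,
        4.91640453e-05,  1.95299612e-04]), 'joint_efforts': array([ 1.05016210e-03, -4.32004631e+01, -2.44693297e+01,  7.19633955e-02,
        5.25333895e-02, -4.52635732e-05]), 'tool_pos': array([ 0.19017632, -0.48892353,  0.19992207]), 'tool_rot': array([-3.14023740e+00, -1.67018493e-04,  3.70822755e-01]), 'contact_force': array([0.3669246 , 0.53024071, 0.4990455 ]), 'torque': array([0.00518089, 0.04200681, 0.03593292]), 'grip_force': 0.0, 'opening': 0.0922108942579346}
```

View pics/scene0.png

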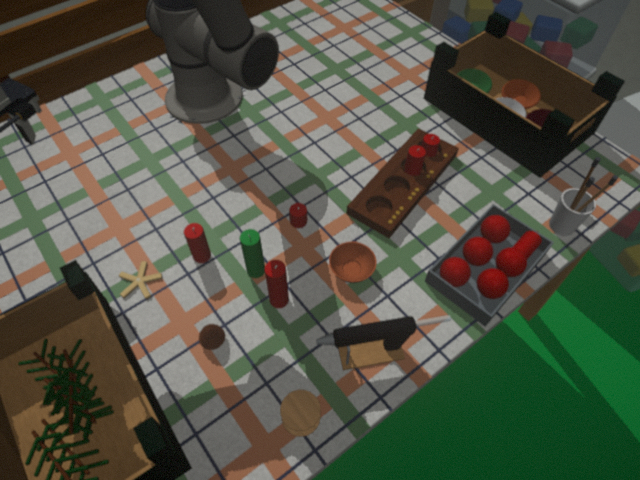

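View pics/top0.png

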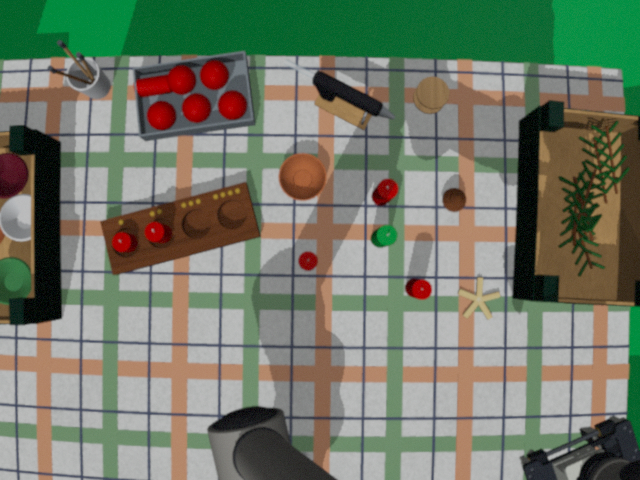

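Scene view: red pillars at (197,243) and (276,284), green look-alike at (252,253), stub at (299,215), red candle lying in the tray at about (527,243), and fixed candles at (417,158) and (432,144). In the top view the loose red pillars are at (419,288) and (386,190), green at (385,236), stub at (308,261), and the holder spans (102–260, 183–273), with four studs on its right end at about (226,192).

```bash
cat > h.py <<'E'
from cell import robot
import cv2, numpy as np
from scipy.spatial.transform import Rotation as Ro
def ray(n,uv):
    m=robot.camera_model(n)
    p=cv2.undistortPoints(np.array([[uv]],float),m["camera_matrix"],m["dist_coeffs"])[0,0]
    d=Ro.from_euler('xyz',m["attitude"]).as_matrix()@[p[0],p[1],1]
    return m["position"],d/np.linalg.norm(d)
def onz(n,uv,z):
    o,d=ray(n,uv); return o+d*(z-o[2])/d[2]
def tri(a,b):
    (o1,d1),(o2,d2)=ray("scene",a),ray("top",b)
    t=np.linalg.lstsq(np.c_[d1,-d2],o2-o1,rcond=None)[0]
    p,q=o1+t[0]*d1,o2+t[1]*d2
    return (p+q)/2,np.linalg.norm(p-q)
def blobs(mask,amin):
    c,_=cv2.findContours(mask.astype(np.uint8),cv2.RETR_EXTERNAL,cv2.CHAIN_APPROX_NONE)
    return [k for k in c if cv2.contourArea(k)>=amin]
E
python3 - <<'E'
from h import *
out=[]
for n,(x,y,w,h) in (("scene",(160,190,150,130)),("top",(290,170,150,130))):
    im=cv2.imread(f"pics/{n}0.png"); hsv=cv2.cvtColor(im,cv2.COLOR_BGR2HSV)
    H,S,V=[hsv[...,i].astype(int) for i in range(3)]
    red=((H<6)|(H>174))&(S>180)&(V>60)
    for k in blobs(red,60):
        mk=np.zeros(H.shape,np.uint8); cv2.drawContours(mk,[k],-1,1,-1)
        vs=V[mk>0]; thr=cv2.threshold(vs.astype(np.uint8),0,255,cv2.THRESH_OTSU)[0]
        b=max(blobs((mk>0)&(V>thr),5),key=cv2.contourArea); e=cv2.minEnclosingCircle(cv2.convexHull(b))
        print(n,cv2.boundingRect(k),"thr",thr,"disc bbox",cv2.boundingRect(b),"c",np.round(e[0],1),np.round(e[1],1))
    out.append(cv2.resize(im[y:y+h,x:x+w],None,fx=2.6,fy=2.6,interpolation=cv2.INTER_CUBIC))
    if n=="top":
        br=(H>3)&(H<20)&(S>110)&(V>25)&(V<130)
        sub=np.zeros_like(br); sub[170:285,90:270]=1
        c=im[170:285,90:270]; out.append(cv2.resize(c,None,fx=2.6,fy=2.6,interpolation=cv2.INTER_CUBIC))
a=np.hstack(out[:2]); b=np.zeros((a.shape[0]*0+300,a.shape[1],3),np.uint8); b[:299,:468]=out[2][:300]
cv2.imwrite("pics/crop1.png",cv2.resize(np.vstack([a,b]),(780,int((a.shape[0]+300)*780/a.shape[1]*1))) [:600])
E
```

```text
scene (265, 261, 20, 17) thr 112.0 disc bbox (265, 262, 7, 14) c [270.  268.5] 6.6
scene (441, 258, 29, 28) thr 103.0 disc bbox (444, 258, 23, 17) c [455.  264.5] 11.1
scene (464, 237, 28, 28) thr 101.0 disc bbox (467, 237, 23, 17) c [478. 244.] 11.2
scene (478, 231, 63, 67) thr 101.0 disc bbox (500, 231, 39, 33) c [519.5 246. ] 21.5
scene (185, 224, 18, 14) thr 132.0 disc bbox (185, 224, 17, 14) c [193.1 230.2] 8.5
scene (482, 215, 28, 27) thr 101.0 disc bbox (484, 215, 23, 16) c [495.  222.5] 11.1
scene (409, 145, 20, 14) thr 106.0 disc bbox (409, 146, 16, 11) c [416.5 151.5] 7.9
scene (423, 134, 17, 12) thr 108.0 disc bbox (424, 134, 16, 11) c [431.5 138. ] 7.8
top (406, 280, 25, 19) thr 124.0 disc bbox (412, 280, 19, 19) c [420.9 289.3] 9.7
top (299, 253, 18, 17) thr 122.0 disc bbox (300, 253, 17, 17) c [307.8 260.5] 8.5
top (112, 232, 26, 22) thr 118.0 disc bbox (112, 232, 19, 20) c [121.2 241.7] 9.7
top (144, 221, 28, 23) thr 117.0 disc bbox (144, 222, 20, 20) c [153.7 231.5] 10.0
top (373, 180, 25, 25) thr 109.0 disc bbox (378, 180, 20, 20) c [387.7 189.2] 10.1
top (147, 101, 29, 29) thr 130.0 disc bbox (148, 105, 21, 23) c [157.9 116.3] 11.5
top (182, 94, 28, 28) thr 133.0 disc bbox (183, 98, 22, 23) c [193.  108.7] 11.4
top (219, 91, 27, 28) thr 133.0 disc bbox (219, 95, 22, 23) c [229.3 105.9] 11.4
top (137, 65, 58, 32) thr 135.0 disc bbox (137, 70, 52, 25) c [162.5  84.3] 25.9
top (200, 60, 28, 29) thr 132.0 disc bbox (201, 64, 22, 23) c [211.5  75.3] 11.3
```

View pics/crop1.png

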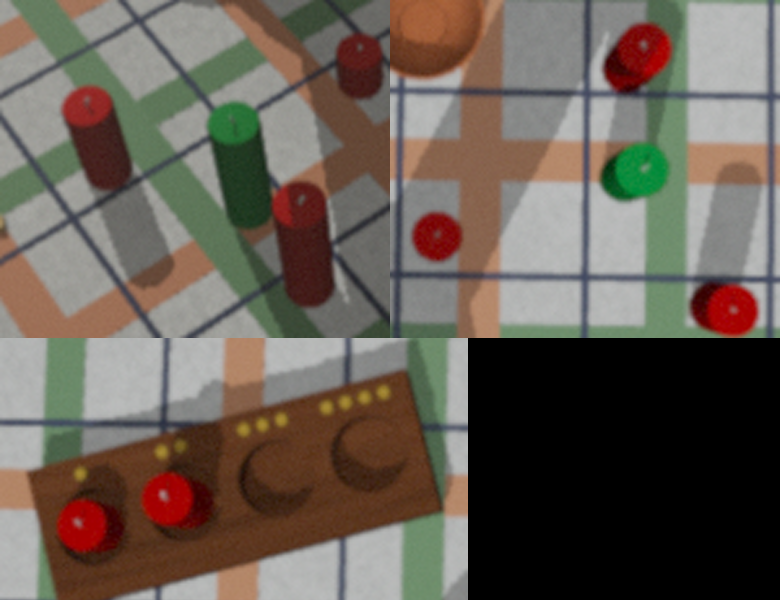

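The crop shows the front red pillar (scene 276,269; top 388,189) as longer than the left one (scene 194,230; top 421,289). The green candle at top (386,235) stands between them. Wells three and four are at top (197,224) and (232,215), beside three and four studs. I'll check heights and sizes by triangulation.

Run:
```python
from h import *
np.set_printoptions(precision=4,suppress=True)
for k,a,b in (("mid",(193.5,230.3),(420.9,289.3)),("tall",(275.8,268.8),(387.7,189.2)),("green",(250.3,237.5),(386.5,235.4)),("stub",(299,209),(307.8,260.5)),("c1",(431.5,138.6),(121.2,241.7)),("c2",(416.8,151.5),(153.7,231.5))):
    print(k,*tri(a,b))
M=onz("top",(420.9,289.3),.095);T=onz("top",(387.7,189.2),.125);print("mid",M,"tall",T, "green",onz("top",(386.5,235.4),.125),"dish",onz("top",(302,176),.035))
C1=onz("top",(121.2,241.7),.06);C2=onz("top",(153.7,231.5),.08);W3=onz("top",(197.3,223.8),.03);W4=onz("top",(232.3,214.6),.03)
print("wells",C1,C2,W3,W4, np.linalg.norm(C2-C1),np.linalg.norm((W4-W3)))
st=[onz("top",p,.033) for p in((121.2,222.3),(156,212.7),(190.7,203.3),(226.4,193.8))];print("studs",*st)
cor=[onz("top",p,.03) for p in((100.8,221.5),(246.5,183.1),(260,235.4))];print("corn",*cor,np.linalg.norm(cor[1]-cor[0]),np.linalg.norm(cor[2]-cor[1]))
# fit along-row: points expected y; rigid fit of local points
L=np.array([[0,.114],[0,.038],[0,-.038],[0,-.114],[-.0,0]]);
loc=np.array([[0,.114],[0,.038],[0,-.038],[0,-.114],[.058,.158],[.058,-.158],[-.058,-.158]])
Wd=np.array([p[:2] for p in(C1,C2,W3,W4,*cor)])
lc,wc=loc.mean(0),Wd.mean(0);A=(loc-lc);B=Wd-wc
th=np.arctan2((A[:,0]*B[:,1]-A[:,1]*B[:,0]).sum(),(A*B).sum());R=np.array([[np.cos(th),-np.sin(th)],[np.sin(th),np.cos(th)]])
print("yaw",th,"res mm",(Wd-(wc+(loc-lc)@R.T))*1e3)
for y in(-.038,-.114):print("well",wc+R@(np.array([0,y])-lc))
```

```text
mid [ 0.4545 -0.2679  0.0938] 0.00258050569645635
tall [ 0.6445 -0.1971  0.1216] 0.005480747889307984
green [ 0.5567 -0.1957  0.1215] 0.0049454832135483314
stub [ 0.5085 -0.0471  0.047 ] 0.006128622043247894
c1 [0.5391 0.3278 0.0621] 0.003976131794319545
c2 [0.5593 0.2562 0.0787] 0.0028552376342123893
mid [ 0.4539 -0.2688  0.095 ] tall [ 0.6426 -0.199   0.125 ] green [ 0.5552 -0.1974  0.125 ] dish [ 0.6792 -0.0348  0.035 ]
wells [0.5379 0.3268 0.06  ] [0.5584 0.2547 0.08  ] [0.5784 0.1783 0.03  ] [0.5983 0.1065 0.03  ] 0.07761934352833023 0.07445441068614207
studs [0.579  0.3375 0.033 ] [0.5998 0.2645 0.033 ] [0.6201 0.1926 0.033 ] [0.6406 0.1194 0.033 ]
corn [0.5803 0.3825 0.03  ] [0.6636 0.079  0.03  ] [0.5566 0.0488 0.03  ] 0.3148114087961159 0.11120490533917247
yaw 0.27139904909482326 res mm [[ 0.5696  0.8112]
 [ 0.6487  1.8737]
 [ 0.3063 -1.2984]
 [-0.141   0.1815]
 [-1.1176 -1.4033]
 [-2.4919 -0.55  ]
 [ 2.2258  0.3853]]
well [0.5781 0.1796]
well [0.5985 0.1064]
```

```bash
cat > to.py <<'E'
# usage: to.py x y z yaw -> shift in tool axes and turn from the present pose
import sys
from h import *
x,y,z,w=map(float,sys.argv[1:5]); s=robot.observe()
R=Ro.from_euler('xyz',s["tool_rot"]).as_matrix()
d=R.T@(np.array([x,y,z])-s["tool_pos"])
print("shift",d.round(4),"turn",round(-(w-s["tool_rot"][2]),4),"t",round(s["time"],2),"pos",s["tool_pos"].round(4),"rot",s["tool_rot"].round(3),"q6",s["qpos"][5].round(2),"F",s["contact_force"].round(1),"open",round(float(s["opening"]),4),"grip",round(float(s["grip_force"]),1))
E
python3 -m jog '[[[1,0.04,-0.014,0,-0.12],[1,0.08,-0.028,0,-0.24],[1,0.12,-0.042,0,-0.36],[1,0.15,-0.055,0,-0.48],[1,0.16,-0.055,0,-0.6]]]' 20
python3 to.py .454 -.269 .2 1.036
```

```text
time: 0.52
tool_pos: [0.3219, -0.376, 0.2003]
tool_rot: [-3.141, -0.002, 0.98]
contact_force: [0.5, -0.1, -0.3]
opening: 0.0919
grip_force: 0.0
shift [0.1625 0.0501 0.0006] turn -0.056 t 0.52 pos [ 0.3219 -0.376   0.2003] rot [-3.141e+00 -2.000e-03  9.800e-01] q6 -0.43 F [ 0.5 -0.1 -0.3] open 0.0919 grip 0.0
```

```bash
python3 -m jog '[[[1,0.04,0.012,0,-0.056],[1,0.08,0.025,0,-0.056],[1,0.12,0.037,0,-0.056],[1,0.155,0.048,0,-0.056],[1,0.1625,0.05,0,-0.056]]]' >/dev/null
python3 -m jog '[[[1,0,0,0,0],[1,0,0,0,0]]]' >/dev/null
python3 to.py .454 -.269 .054 1.036
python3 - <<'E'
from h import *
im=robot.read_camera("scene")[150:400,100:400,::-1]; cv2.imwrite("pics/s1.png",cv2.resize(im,None,fx=2,fy=2))
E
```

```text
shift [ 0.0055 -0.0009  0.1461] turn -0.0079 t 1.1 pos [ 0.452  -0.2742  0.2001] rot [-3.141e+00  1.000e-03  1.028e+00] q6 -0.15 F [-0.4 -1.1  0. ] open 0.092 grip 0.0
```

View pics/s1.png

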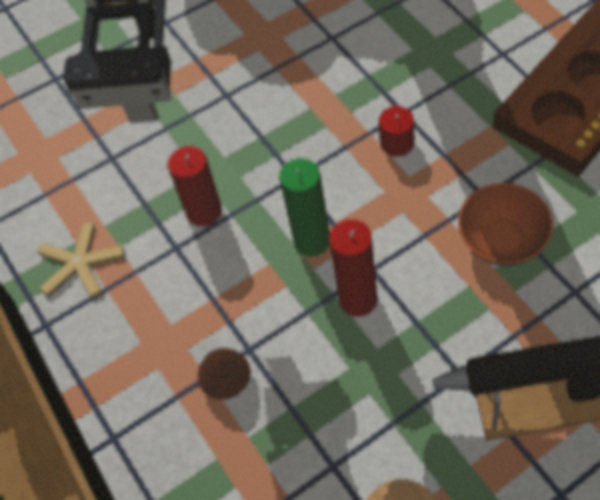

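The gripper hangs at crop (120,90), up-left of the middle candle at (195,185). I'll check by projection that this fits a TCP 0.2 m above the table.

Run:
```python
from h import *
s=robot.observe(); m=robot.camera_model("scene"); Rt=Ro.from_euler('xyz',s["tool_rot"]).as_matrix()
Rc=Ro.from_euler('xyz',m["attitude"]).as_matrix().T
P=[s["tool_pos"]+Rt@np.array(v) for v in ((0,0,.008),(0,.055,.008),(0,-.055,.008),(0,.06,-.058),(0,-.06,-.058))]
q,_=cv2.projectPoints(np.array(P),cv2.Rodrigues(Rc)[0],-Rc@m["position"],m["camera_matrix"],m["dist_coeffs"])
print((q[:,0]-[100,150])*2)
top=robot.read_camera("top"); cv2.imwrite("pics/t1.png",cv2.resize(top[180:420,330:640,::-1],None,fx=2,fy=2))
```

```text
[[156.29784432 100.13092824]
 [153.310642   147.49742692]
 [159.11517263  55.87593723]
 [135.15846697 105.42739126]
 [143.28090062   3.05645914]]
```

View pics/t1.png

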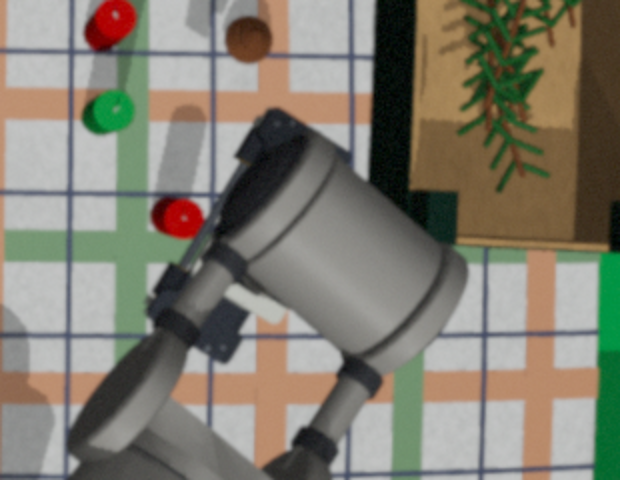

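```bash
python3 -m jog '[[[1,0.0055,-0.001,0,0],[1,0.0055,-0.001,0,0],[1,0.0055,-0.001,0,0],[1,0.0055,-0.001,0,0]]]'
python3 - <<'E'
from h import *
a=cv2.imread("pics/t1.png"); s=robot.observe()
m=robot.camera_model("top"); Rt=Ro.from_euler('xyz',s["tool_rot"]).as_matrix()
Rc=Ro.from_euler('xyz',m["attitude"]).as_matrix().T
P=[s["tool_pos"]+Rt@np.array(v) for v in ((0,0,.008),(0,.055,.008),(0,-.055,.008),(.0375,.095,-.058),(-.0375,.095,-.058),(-.0375,-.095,-.058),(.0375,-.095,-.058))]
q,_=cv2.projectPoints(np.array(P),cv2.Rodrigues(Rc)[0],-Rc@m["position"],m["camera_matrix"],m["dist_coeffs"])
q=((q[:,0]-[330,180])*2).round(); print(q.tolist())
b=cv2.resize(robot.read_camera("top")[180:420,330:640,::-1],None,fx=2,fy=2)
d=cv2.absdiff(a,b).max(2)>40; print("changed px",d.sum(),"s",s["tool_pos"])
for p in q[:]: cv2.circle(b,(int(p[0]),int(p[1])),4,(255,0,255),1)
cv2.imwrite("pics/t2.png",b)
E
```

```text
time: 1.53
tool_pos: [0.4541, -0.2694, 0.2006]
tool_rot: [3.141, 0.0, 1.026]
contact_force: [1.1, 0.2, -0.3]
opening: 0.0919
grip_force: 0.0
[[203.0, 223.0], [235.0, 170.0], [170.0, 276.0], [240.0, 104.0], [316.0, 152.0], [197.0, 349.0], [120.0, 301.0]]
changed px 16082 s [ 0.4541362  -0.26939042  0.20061698]
```

View pics/t2.png

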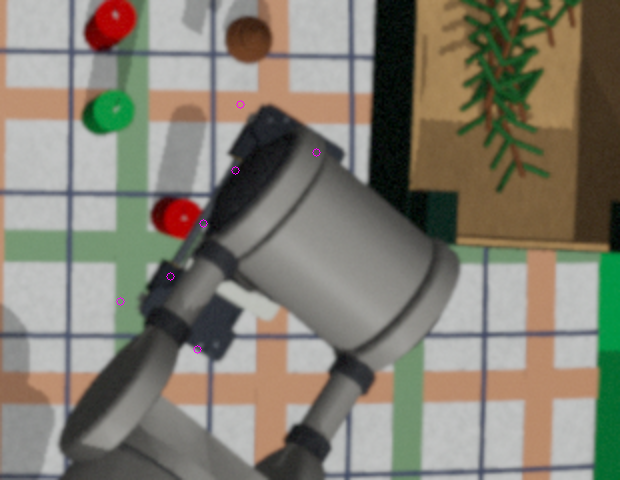

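The projected fingertips land at (235,170) and (170,276), either side of the candle at (180,218). The visible body is offset only by its height, so the alignment is right. Descending.

```bash
python3 -m jog '[[[1,0,0,0.03,0],[1,0,0,0.06,0],[1,0,0,0.09,0],[1,0,0,0.11,0],[1,0,0,0.12,0]]]'
python3 -m jog '[[[1,0,0,0.01,0],[1,0,0,0.02,0],[1,0,0,0.026,0],[1,0,0,0.026,0],[1,0,0,0.026,0]]]'; python3 to.py .454 -.269 .054 1.026
```

```text
time: 2.0
tool_pos: [0.453, -0.2681, 0.0778]
tool_rot: [-3.137, -0.0, 1.027]
contact_force: [-1.0, 0.0, -0.8]
opening: 0.0919
grip_force: 0.0
time: 2.42
tool_pos: [0.4548, -0.2692, 0.0549]
tool_rot: [3.141, 0.0, 1.027]
contact_force: [-1.0, 0.3, 0.1]
opening: 0.0919
grip_force: 0.0
shift [-0.0002 -0.0008  0.0009] turn 0.0008 t 2.42 pos [ 0.4548 -0.2692  0.0549] rot [3.141 0.    1.027] q6 -0.14 F [-1.   0.3  0.1] open 0.0919 grip 0.0
```

```bash
python3 -m jog '[[[-1,0,0,0,0],[-1,0,0,0,0],[-1,0,0,0,0],[-1,0,0,0,0],[-1,0,0,0,0]]]' 20
python3 -m jog '[[[-1,0,0,0,0],[-1,0,0,0,0],[-1,0,0,0,0],[-1,0,0,-0.005,0],[-1,0,0,-0.01,0]]]' 20
python3 -m jog '[[[-1,0,0,-0.02,0],[-1,0,0,-0.045,0],[-1,0,0,-0.07,0],[-1,0,0,-0.09,0],[-1,0,0,-0.1,0]]]' 20; python3 to.py .578 .1796 .165 1.842
```

```text
time: 2.83
tool_pos: [0.4546, -0.2691, 0.0548]
tool_rot: [3.141, 0.0, 1.027]
contact_force: [-0.4, -0.1, 0.5]
opening: 0.063
grip_force: 0.0
time: 3.25
tool_pos: [0.4542, -0.2688, 0.0646]
tool_rot: [-3.141, -0.0, 1.027]
contact_force: [0.9, 0.5, -1.3]
opening: 0.0392
grip_force: 20.0
time: 3.67
tool_pos: [0.4555, -0.2698, 0.1677]
tool_rot: [3.137, 0.001, 1.027]
contact_force: [0.3, -0.6, -1.4]
opening: 0.0395
grip_force: 20.0
shift [ 0.4479 -0.1277  0.0018] turn -0.8152 t 3.67 pos [ 0.4555 -0.2698  0.1677] rot [3.137e+00 1.000e-03 1.027e+00] q6 -0.14 F [ 0.3 -0.6 -1.4] open 0.0395 grip 20.0
```

```bash
python3 -m jog '[[[-1,0.015,-0.004,0,0],[-1,0.04,-0.011,0,0],[-1,0.07,-0.02,0,0],[-1,0.1,-0.028,0,0],[-1,0.13,-0.037,0,0]]]' >/dev/null
python3 -m jog '[[[-1,0.03,-0.0085,0,0],[-1,0.06,-0.017,0,0],[-1,0.09,-0.026,0,0],[-1,0.12,-0.034,0,0],[-1,0.15,-0.043,0,0]]]' >/dev/null
python3 -m jog '[[[-1,0.03,-0.0085,0,-0.1],[-1,0.06,-0.017,0,-0.2],[-1,0.09,-0.026,0,-0.3],[-1,0.115,-0.034,0,-0.4],[-1,0.13,-0.038,0,-0.5]]]' >/dev/null
python3 -m jog '[[[-1,0,0,0,-0.1],[-1,0,0,0,-0.2],[-1,0,0,0,-0.3],[-1,0,0,0,-0.315],[-1,0,0,0,-0.315]]]'
python3 to.py .578 .1796 .165 1.842
```

```text
time: 5.33
tool_pos: [0.5654, 0.1429, 0.1641]
tool_rot: [-3.141, -0.0, 1.84]
contact_force: [0.1, 0.3, -1.2]
opening: 0.0392
grip_force: 20.0
shift [ 0.0321  0.0219 -0.0009] turn -0.002 t 5.33 pos [0.5654 0.1429 0.1641] rot [-3.141 -0.     1.84 ] q6 -0.15 F [ 0.1  0.3 -1.2] open 0.0392 grip 20.0
```

Now I'll align over well three and measure the held candle in both views.

```bash
python3 -m jog '[[[-1,0.016,0.011,0,0],[-1,0.032,0.022,0,0],[-1,0.032,0.022,0,0],[-1,0.032,0.022,0,0],[-1,0.032,0.022,0,0]]]' >/dev/null
python3 to.py .578 .1796 .064 1.842
python3 - <<'E'
from h import *
a=robot.read_camera("scene")[80:260,320:500,::-1]; b=robot.read_camera("top")[130:310,80:290,::-1]
f=lambda i:cv2.resize(i,None,fx=2,fy=2,interpolation=cv2.INTER_CUBIC)
cv2.imwrite("pics/w3.png",np.hstack([f(a),f(b)]))
E
```

```text
shift [0.0005 0.0002 0.1002] turn -0.0015 t 5.75 pos [0.578  0.1791 0.1642] rot [-3.141  0.     1.84 ] q6 -0.1 F [-0.2 -0.5 -0.8] open 0.0394 grip 20.0
```

View pics/w3.png

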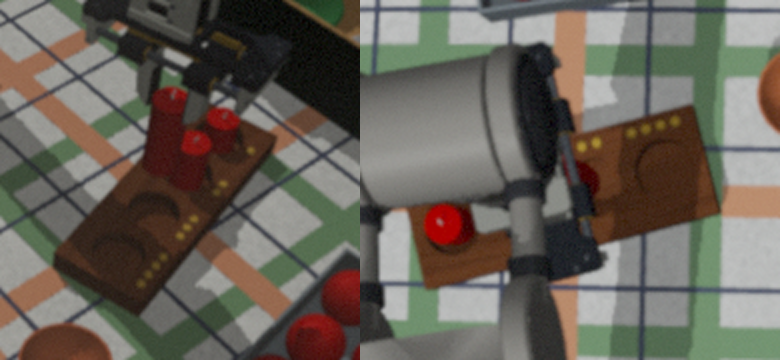

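The candle hangs upright between the fingers, top at crop (172,95) and bottom near (158,175), beside fixed candle two at (195,145). I'll check that against its predicted projection.

Run:
```python
from h import *
m=robot.camera_model("scene"); Rc=Ro.from_euler('xyz',m["attitude"]).as_matrix().T
P=[(.578,.1796,z) for z in(.109,.204)]+[(.578+.02*np.cos(a),.1796+.02*np.sin(a),.109) for a in np.linspace(0,6,13)]
q,_=cv2.projectPoints(np.array(P),cv2.Rodrigues(Rc)[0],-Rc@m["position"],m["camera_matrix"],m["dist_coeffs"])
q=(q[:,0]-[320,80])*2; print(q[:2].round(),"lowest",q[2:].max(0).round(),"min",q[2:].min(0).round())
im=cv2.imread("pics/w3.png")[:,:360]; hsv=cv2.cvtColor(im,cv2.COLOR_BGR2HSV)
r=((hsv[...,0]<8)|(hsv[...,0]>172))&(hsv[...,1]>170)&(hsv[...,2]>35)
for y in range(90,190,6):
    x=np.where(r[y,130:190])[0]; print(y,(x.min()+130,x.max()+130) if len(x) else None,end=' ')
```

```text
[[158. 164.]
 [171.  99.]] lowest [176. 177.] min [140. 151.]
90 (np.int64(160), np.int64(180)) 96 (np.int64(154), np.int64(186)) 102 (np.int64(153), np.int64(184)) 108 (np.int64(155), np.int64(182)) 114 (np.int64(155), np.int64(180)) 120 (np.int64(152), np.int64(179)) 126 (np.int64(151), np.int64(177)) 132 (np.int64(152), np.int64(189)) 138 (np.int64(149), np.int64(189)) 144 (np.int64(148), np.int64(189)) 150 (np.int64(150), np.int64(189)) 156 (np.int64(145), np.int64(189)) 162 (np.int64(144), np.int64(187)) 168 (np.int64(145), np.int64(189)) 174 (np.int64(155), np.int64(189)) 180 (np.int64(170), np.int64(189)) 186 (np.int64(176), np.int64(189))
```

```bash
python3 -m jog '[[[-1,0.0005,0,0.02,0],[-1,0.0005,0,0.045,0],[-1,0.0005,0,0.065,0],[-1,0.0005,0,0.08,0],[-1,0.0005,0,0.085,0]]]'
python3 -m jog '[[[-1,0,0,0.003,0],[-1,0,0,0.006,0],[-1,0,0,0.009,0],[-1,0,0,0.011,0],[-1,0,0,0.011,0]]]'
python3 to.py .578 .1796 .0648 1.842
```

```text
time: 6.27
tool_pos: [0.5765, 0.179, 0.0769]
tool_rot: [-3.137, -0.0, 1.84]
contact_force: [-0.9, -0.1, -0.4]
opening: 0.0392
grip_force: 20.0
time: 6.68
tool_pos: [0.5783, 0.1801, 0.0688]
tool_rot: [3.141, 0.0, 1.842]
contact_force: [-0.0, -0.3, -0.2]
opening: 0.0389
grip_force: 20.0
shift [-0.0004 -0.0005  0.004 ] turn -0.0003 t 6.68 pos [0.5783 0.1801 0.0688] rot [3.141 0.    1.842] q6 -0.1 F [-0.  -0.3 -0.2] open 0.0389 grip 20.0
```

```bash
for i in 1 2; do python3 -m jog '[[[-1,0,0,0.001,0],[-1,0,0,0.0015,0],[-1,0,0,0.002,0],[-1,0,0,0.002,0]]]' | grep -E "pos|contact"; done
```

```text
tool_pos: [0.5782, 0.1801, 0.0665]
contact_force: [0.3, -0.3, -1.3]
tool_pos: [0.5787, 0.1802, 0.0659]
contact_force: [-2.1, -0.2, 6.9]
```

Contact at TCP z ≈ 0.066 (6.9 N up), so the candle is on the well floor. Releasing and rising.

```bash
python3 -m jog '[[[0.3,0,0,0,0],[0.3,0,0,0,0],[0.6,0,0,0,0],[1,0,0,0,0],[1,0,0,0,0]]]'
python3 -m jog '[[[1,0,0,0,0],[1,0,0,-0.01,0],[1,0,0,-0.03,0],[1,0,0,-0.06,0],[1,0,0,-0.09,0]]]'
python3 -m jog '[[[1,0,0,-0.02,0],[1,0,0,-0.04,0],[1,0,0,-0.05,0],[1,0,0,-0.05,0]]]'
python3 to.py .6426 -.199 .2 0.5
```

```text
time: 7.77
tool_pos: [0.5781, 0.1801, 0.0642]
tool_rot: [-3.141, 0.0, 1.842]
contact_force: [1.0, 0.7, -0.0]
opening: 0.0679
grip_force: 0.0
time: 8.18
tool_pos: [0.5777, 0.18, 0.1555]
tool_rot: [-3.14, -0.0, 1.842]
contact_force: [-0.2, -0.9, -0.4]
opening: 0.0914
grip_force: 0.0
time: 8.52
tool_pos: [0.5794, 0.1804, 0.2076]
tool_rot: [3.136, 0.001, 1.842]
contact_force: [0.3, 0.5, 0.5]
opening: 0.0919
grip_force: 0.0
shift [-0.3824 -0.0408  0.0076] turn 1.3419 t 8.52 pos [0.5794 0.1804 0.2076] rot [3.136e+00 1.000e-03 1.842e+00] q6 -0.1 F [0.3 0.5 0.5] open 0.0919 grip 0.0
```

```bash
python3 -m jog '[[[1,-0.02,-0.002,0,0.1],[1,-0.05,-0.005,0,0.2],[1,-0.085,-0.009,0,0.3],[1,-0.12,-0.013,0,0.4],[1,-0.15,-0.016,0,0.5]]]' >/dev/null
python3 -m jog '[[[1,0,0,0,0.1],[1,0,0,0,0.2],[1,0,0,0,0.3],[1,0,0,0,0.4],[1,0,0,0,0.4]]]' >/dev/null
python3 to.py .6426 -.199 .2 0.5
python3 - <<'E'
from h import *
im=robot.read_camera("scene")[:,:,::-1]; cv2.imwrite("pics/s3.png",im)
E
```

```text
shift [-0.1618  0.1686  0.0028] turn 0.438 t 9.35 pos [0.6023 0.0312 0.203 ] rot [-3.139e+00  1.000e-03  9.380e-01] q6 0.56 F [-0.4 -0.1  0.7] open 0.0918 grip 0.0
```

View pics/s3.png

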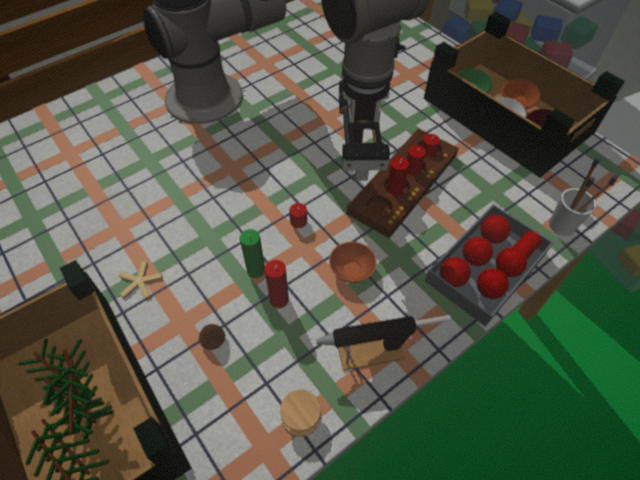

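The middle candle stands upright in well three (400,175). The tall candle at (276,284), the green one and the bystanders have not moved. Continuing to the tall candle.

```bash
python3 -m jog '[[[1,-0.02,0.021,0,0],[1,-0.045,0.047,0,0],[1,-0.07,0.073,0,0],[1,-0.095,0.099,0,0],[1,-0.12,0.125,0,0]]]' >/dev/null
python3 -m jog '[[[1,-0.02,0.021,0.001,0.1],[1,-0.042,0.044,0.002,0.2],[1,-0.042,0.044,0.003,0.3],[1,-0.042,0.044,0.003,0.4],[1,-0.042,0.044,0.003,0.438]]]' >/dev/null
python3 -m jog '[[[1,0,0,0,0],[1,0,0,0,0],[1,0,0,0,0]]]' >/dev/null
python3 to.py .643 -.1985 .08 0.5
```

```text
shift [-0.0008 -0.0009  0.1212] turn 0.0069 t 10.48 pos [ 0.6442 -0.1989  0.2012] rot [-3.141  0.     0.507] q6 0.65 F [ 0.7 -0.2 -0.6] open 0.0919 grip 0.0
```

```bash
python3 -m jog '[[[1,-0.0005,-0.0005,0.02,0],[1,-0.0005,-0.0005,0.045,0],[1,-0.0005,-0.0005,0.07,0],[1,-0.0005,-0.0005,0.085,0],[1,-0.0005,-0.0005,0.095,0]]]'
python3 -m jog '[[[1,0,0,0.01,0],[1,0,0,0.02,0],[1,0,0,0.0255,0],[1,0,0,0.0255,0],[1,0,0,0.0255,0]]]'
python3 -m jog '[[[-1,0,0,0,0],[-1,0,0,0,0],[-1,0,0,0,0],[-1,0,0,0,0],[-1,0,0,0,0]]]' 20 >/dev/null
python3 -m jog '[[[-1,0,0,0,0],[-1,0,0,0,0],[-1,0,0,0,0],[-1,0,0,0,0],[-1,0,0,0,0]]]' 20
python3 to.py .643 -.1985 .08 0.5
```

```text
time: 10.9
tool_pos: [0.6426, -0.1982, 0.1041]
tool_rot: [-3.139, 0.002, 0.506]
contact_force: [-0.9, 0.1, 0.6]
opening: 0.0917
grip_force: 0.0
time: 11.32
tool_pos: [0.6438, -0.199, 0.0814]
tool_rot: [3.141, -0.0, 0.504]
contact_force: [0.3, 0.4, -0.4]
opening: 0.0919
grip_force: 0.0
time: 12.15
tool_pos: [0.6436, -0.1989, 0.081]
tool_rot: [-3.142, 0.0, 0.504]
contact_force: [0.2, -0.3, 0.3]
opening: 0.0395
grip_force: 20.0
shift [-0.0003 -0.0006  0.001 ] turn 0.0038 t 12.15 pos [ 0.6436 -0.1989  0.081 ] rot [-3.142  0.     0.504] q6 0.65 F [ 0.2 -0.3  0.3] open 0.0395 grip 20.0
```

```bash
python3 -m jog '[[[-1,0,0,-0.01,0],[-1,0,0,-0.035,0],[-1,0,0,-0.07,0],[-1,0,0,-0.1,0],[-1,0,0,-0.12,0]]]'
python3 -m jog '[[[-1,0,0,0,0],[-1,0,0,0,0]]]' >/dev/null
python3 to.py .5985 .1064 .2 1.842
```

```text
time: 12.57
tool_pos: [0.6444, -0.1993, 0.2054]
tool_rot: [3.138, -0.003, 0.504]
contact_force: [1.2, -0.1, -1.2]
opening: 0.0394
grip_force: 20.0
shift [ 0.1076 -0.2895  0.0019] turn -1.3382 t 12.73 pos [ 0.644  -0.1991  0.2024] rot [ 3.139e+00 -2.000e-03  5.040e-01] q6 0.65 F [-0.7  0.4 -2.6] open 0.0396 grip 20.0
```

```bash
python3 -m jog '[[[-1,0.005,-0.014,0,0],[-1,0.015,-0.04,0,0],[-1,0.025,-0.067,0,0],[-1,0.035,-0.094,0,0],[-1,0.045,-0.121,0,0]]]' >/dev/null
python3 -m jog '[[[-1,0.01,-0.027,0,-0.1],[-1,0.02,-0.054,0,-0.2],[-1,0.03,-0.08,0,-0.3],[-1,0.04,-0.108,0,-0.4],[-1,0.045,-0.121,0,-0.5]]]' >/dev/null
python3 -m jog '[[[-1,0,0,0,-0.1],[-1,0,0,0,-0.2],[-1,0,0,0,-0.3],[-1,0,0,0,-0.4],[-1,0,0,0,-0.5]]]' >/dev/null
python3 -m jog '[[[-1,0,0,0,-0.1],[-1,0,0,0,-0.2],[-1,0,0,0,-0.3],[-1,0,0,0,-0.338],[-1,0,0,0,-0.338]]]' >/dev/null
python3 to.py .5985 .1064 .2 1.842
```

```text
shift [ 0.0488  0.0079 -0.0011] turn 0.0016 t 14.4 pos [0.604  0.0573 0.1989] rot [-3.138e+00 -1.000e-03  1.844e+00] q6 -0.3 F [ 1.3 -0.9 -1.5] open 0.0394 grip 20.0
```

```bash
python3 -m jog '[[[-1,0.015,0.003,0,0],[-1,0.035,0.006,0,0],[-1,0.049,0.008,0,0],[-1,0.049,0.008,0,0],[-1,0.049,0.008,0,0]]]' >/dev/null
python3 -m jog '[[[-1,0,0,0,0],[-1,0,0,0,0]]]' >/dev/null
python3 to.py .5985 .1064 .091 1.842
python3 - <<'E'
from h import *
im=robot.read_camera("scene")[80:280,290:490,::-1]; im=cv2.resize(im,None,fx=2.5,fy=2.5,interpolation=cv2.INTER_CUBIC)
s=robot.observe(); p=s["tool_pos"]; m=robot.camera_model("scene"); Rc=Ro.from_euler('xyz',m["attitude"]).as_matrix().T
P=[(p[0]+.02*np.cos(a),p[1]+.02*np.sin(a),p[2]-.081) for a in np.linspace(0,6,25)]
q,_=cv2.projectPoints(np.array(P),cv2.Rodrigues(Rc)[0],-Rc@m["position"],m["camera_matrix"],m["dist_coeffs"])
for u in ((q[:,0]-[290,80])*2.5).astype(int): cv2.circle(im,tuple(int(v) for v in u),1,(255,0,255),-1)
cv2.imwrite("pics/w4.png",im)
E
```

```text
shift [ 0.0016 -0.0012  0.1098] turn -0.001 t 14.98 pos [0.6001 0.1052 0.2008] rot [-3.141  0.     1.841] q6 -0.22 F [-0.3  0.3 -0.1] open 0.0393 grip 20.0
```

View pics/w4.png

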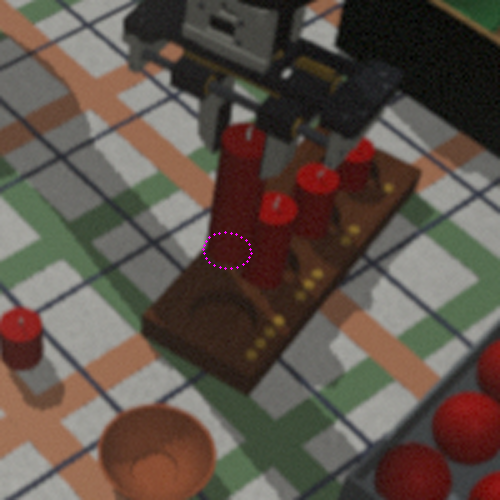

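The tall candle hangs upright, and its bottom matches the predicted ring at (228,250) above well four. The middle candle stands at (275,240). Lowering.

```bash
python3 -m jog '[[[-1,0.001,-0.001,0.015,0],[-1,0.001,-0.001,0.035,0],[-1,0.001,-0.001,0.06,0],[-1,0.001,-0.001,0.08,0],[-1,0.001,-0.001,0.092,0]]]' | grep -E "pos|contact"
python3 -m jog '[[[-1,0,0,0.004,0],[-1,0,0,0.008,0],[-1,0,0,0.011,0],[-1,0,0,0.0125,0],[-1,0,0,0.0125,0]]]' | grep -E "pos|contact"
python3 -m jog '[[[-1,0,0,0,0],[-1,0,0,0,0]]]' | grep -E "pos|contact"
for i in 1 2; do python3 -m jog '[[[-1,0,0,0.001,0],[-1,0,0,0.0015,0],[-1,0,0,0.0015,0],[-1,0,0,0.0015,0]]]' | grep -E "pos|contact"; done
```

```text
tool_pos: [0.5978, 0.1057, 0.1065]
contact_force: [-0.6, 0.4, -2.2]
tool_pos: [0.5993, 0.1064, 0.097]
contact_force: [-0.2, -0.6, -0.9]
tool_pos: [0.5993, 0.1065, 0.0972]
contact_force: [0.4, 0.6, -0.7]
tool_pos: [0.599, 0.1065, 0.095]
contact_force: [-0.1, -0.0, -1.4]
tool_pos: [0.5989, 0.1065, 0.0934]
contact_force: [0.4, -0.0, -1.7]
```

```bash
for i in 1 2; do python3 -m jog '[[[-1,0,0,0.0005,0],[-1,0,0,0.001,0],[-1,0,0,0.001,0],[-1,0,0,0.001,0]]]' | grep -E "pos|contact"; done
```

```text
tool_pos: [0.5989, 0.1065, 0.0924]
contact_force: [0.7, 0.2, -1.4]
tool_pos: [0.5989, 0.1065, 0.0914]
contact_force: [-0.0, -0.2, -2.0]
```

```bash
for i in 1 2; do python3 -m jog '[[[-1,0,0,0.0005,0],[-1,0,0,0.0008,0],[-1,0,0,0.0008,0],[-1,0,0,0.0008,0]]]' | grep -E "pos|contact"; done
```

```text
tool_pos: [0.5991, 0.1065, 0.091]
contact_force: [-0.6, -0.5, 1.8]
tool_pos: [0.5992, 0.1064, 0.0909]
contact_force: [-1.4, -0.7, 5.3]
```

Contact at z = 0.091 as expected. Releasing and retreating straight up.

```bash
python3 -m jog '[[[0.3,0,0,0,0],[0.3,0,0,0,0],[0.6,0,0,0,0],[1,0,0,0,0],[1,0,0,0,0]]]' | grep -E "open|contact"
python3 -m jog '[[[1,0,0,0,0],[1,0,0,0,0],[1,0,0,-0.01,0],[1,0,0,-0.035,0],[1,0,0,-0.07,0]]]' >/dev/null
python3 -m jog '[[[1,0,0,-0.03,0],[1,0,0,-0.06,0],[1,0,0,-0.08,0],[1,0,0,-0.08,0],[1,0,0,-0.08,0]]]'
python3 -m jog '[[[1,-0.03,0,0,0],[1,-0.06,0,0,0],[1,-0.09,0,0,0],[1,-0.12,0,0,0],[1,-0.15,0,0,0]]]' >/dev/null
python3 -m jog '[[[1,0,0,0,0],[1,0,0,0,0],[1,0,0,0,0],[1,0,0,0,0],[1,0,0,0,0]]]'
python3 - <<'E'
from h import *
cv2.imwrite("pics/end.png",robot.read_camera("scene")[:,:,::-1])
E
```

```text
contact_force: [0.3, 1.1, 0.1]
opening: 0.068
time: 19.28
tool_pos: [0.5995, 0.1065, 0.2418]
tool_rot: [3.138, 0.001, 1.842]
contact_force: [0.3, 0.3, -0.4]
opening: 0.0919
grip_force: 0.0
time: 20.12
tool_pos: [0.6388, -0.0367, 0.2398]
tool_rot: [-3.141, -0.0, 1.843]
contact_force: [0.4, 1.1, -0.1]
opening: 0.0916
grip_force: 0.0
```

View pics/end.png

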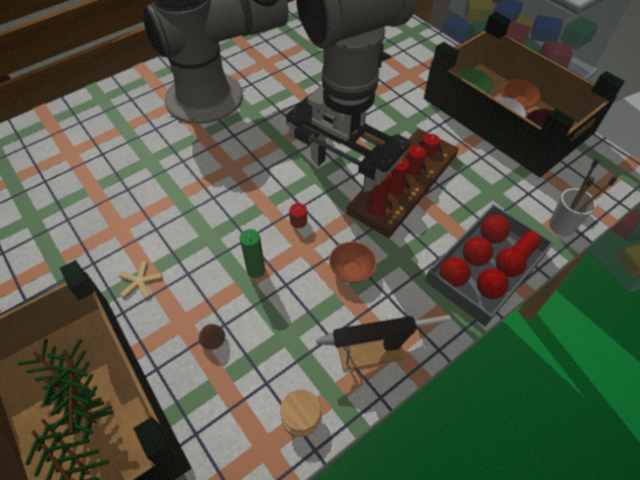

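The row now rises from (432,142) to the tall candle at about (378,190) in well four, all upright. The stub, dish, cone, star and green candle are where they were, and the gripper touches nothing.

```bash
python3 -c "
from cell import robot
print(robot.hand_in())"
```

```text
the job is handed in; nothing more can be done
None
```

The middle candle stands in well three and the tall candle in well four. Each was set down on the well floor in the order asked, the bystanders and the green look-alike are unmoved in the final picture, and the job was handed in at about 20 s.

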